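Load the roll-top spice bin at the sink

TASK

Roll the slatted cover of the black bin fully open by its orange lip, set the spice jar with the red lid down gently (not dropped) and upright in the empty one of the two white pockets inside, then roll the cover fully shut again. The jar with the green lid stays standing in its own pocket. Leave the mug, the open glass jar and the wooden spoon where they are.

Things in the scene. Friction and masses are not known exactly. Their poses are not given: they have to be found in the camera images.
- bin: Black roll-top bin, fixed: 275 mm deep (x), 364 mm wide (y), 206 mm high. Origin on the table under the cover's axis; +x points to the bin's back, -x to its front (robot side), y across. Side cheeks: upright half-discs, radius 150 mm about the axis, cut off at the front wall, inner faces at y = +-172 mm. Open cover: all between front wall and cover edge is open from above
- axis (a point): Middle of the level axis (along the bin's y, 55 mm above the table) about which the cover rolls. A fixed rear hood of outer radius 151 mm about it begins 28 degrees behind straight up and runs down to the back. Axes as the bin's
- front_wall (a point): Middle of the top edge of the bin's upright 6 mm front wall, 128 mm above the table, 122 mm before the axis
- cover (a joint): Roll of the slatted wooden cover about the axis, rad: 0 = fully shut (stop), 1.309 = fully open (stop); starts shut or a little ajar. It moves as one rigid curved piece, outer radius 144 mm, and stays where left (friction): 0.45 N m plus up to 0.3 N m of weight, roughly 3 to 9 N at the lip. Open, its front edge is some 18 degrees behind straight up
- lip (a point): Middle of the outer edge of the orange lip on the cover's front edge: a radial fin 140 mm long (bin's y), 12 mm thick, 34 mm proud of the cover, outer edge 178 mm from the axis, at 37.5 degrees + joint value above the level front (-x) direction, passing over the top. Push it from the front to open; to shut push it from behind, then, nearer the front, press it down from above
- pocket_left (a point): Centre of the floor of the white tray's left (bin +y) pocket, 50 mm above the table, 60 mm before and 50 mm left of the bin's axis. Each pocket is 54 x 54 mm inside with 30 mm high walls (mouth 80 mm above the table); axes as the bin's
- pocket_right (a point): Centre of the floor of the right (bin -y) pocket, else the same as the left
- free_pocket (a point): Centre of the floor of the empty pocket (one of the two; which one varies); a flat cork pad, 46 mm square, marks its floor. Axes as the bin's
- jar_red_mid (a point): Small amber glass spice jar with a red lid, 42 mm across, 80 mm high, about 0.12 kg, standing upright on the table at the start; point at its centre, 40 mm above its underside; z along the jar
- jar_green_mid (a point): The same jar with a green lid; at the start it stands in the other pocket, under the cover
- mug: Ceramic mug, 74 mm across, 85 mm high, handle on its own +y side; origin: centre of its underside. To be left alone
- glass_jar: Small empty open green glass jar, 74 mm across, 85 mm high; origin: centre of its underside. To be left alone
- wood_spoon: Wooden spoon, 280 mm long, lying along its own x; origin near its middle, on the table. To be left alone
Mind the look-alikes: they are no part of the job. What is shaped like the part that bears jar_red_mid but blue or purple is not meant.

How it is judged:
By the outcome, as a careful person would: the job done as asked, in the order asked, and still so for the second after the job is handed in, with the robot touching nothing.
It also fails if it takes over 72 s, if anything falls off the work surface, if the arm or the gripper's body presses on something with over 40 N, if the wrist force passes 120 N, or if a joint passes its speed limit or range.

ROBOT

A 7-joint arm with a two-finger parallel gripper is mounted at the origin on the work surface. World frame = base frame: x ahead of the robot, y to its left, z up, the work surface at z = 0. Lengths are in m, angles in rad, forces in N, time in s.
With the tool pointing down it reaches from about 0.4 to 0.875 m from the base axis. Payload 6.5 kg.
Tool frame: the origin (TCP) lies midway between the tips of the shut fingers; the grasp point (between the pads) lies 19 mm behind it; z points along the fingers, y is the line along which they close (so a half turn about z gives the same grasp; the last joint's range is limited). The gripper opens to 85 mm and grips with 20 to 120 N. Pads are 22 mm wide; open, the fingers measure 114 mm over their backs; the gripper's body (76 mm by 85 mm) begins 54 mm behind the grasp point. The pads swing forward as they close: fully open they stand 13 mm farther back than shut.
Start: joints at [1.272, 0.536, -0.004, 1.538, 0.003, 1.067, -0.071], TCP at [0.15, -0.632, 0.231] pointing down, gripper open.
Joint ranges: [-2.7, 2.7], [-0.37, 2.16], [-1.27, 1.26], [0.24, 2.4], [-1.31, 4.45], [0.19, 1.91], [-2.76, 2.76]. Speed limits (rad/s): [2.39, 2.39, 3.14, 3.14, 3.14, 3.14, 3.14].

INTERFACE

Orientations are given as a unit quaternion [w, x, y, z].
In Python, from bench import manip, vision, silhouettes gives the robot as it stands.
- The arm moves only by the tool send_rows, never from a script. Its argument "motion" is a list of rows, each a list of 7 numbers: the closure in counts, from 0 (fully open) to 255 (shut), then the shift along the world's x, y, z in mm, then the turn, a rotation vector about the world's x, y, z in rad. In form: [[jaw, dx, dy, dz, rx, ry, rz], ...]. A call has 1 to 10 rows; each row shifts and turns the commanded pose from where the row before left it; what a row does not reach is not made up. A row lasts 1/8 s, in which the tool goes at most 62.5 mm and 10.7 degrees, less where a joint would pass 70% of its speed; a pose out of reach is approached as far as the arm can. A call is refused whole if a number of a shift passes 62.5 or a number of a turn 0.188, either way. A call with a gripper value outside its range is refused whole. The fingers move at their own pace and stop on an object; the grip force is fixed at half the most. Time passes only in rows, so rows that do not move let the fingers close. It gives the time, the measured TCP pose, the force, the opening and the grip force at its end, in the units of the state.
- manip.get_obs(): the state, without advancing time (a new reading comes with each control period).
- vision.camera(name): name is "side" or "top"; returns a dict with "color" (480x640x3 uint8, red, green, blue), "depth" (480x640 float32, m along the optical axis (not along the pixel's ray), 0 where there is no reading), "fx", "fy", "cx", "cy" (pixels), "R" (3x3) and "t" (3): a world point X has camera coordinates R X + t. Camera axes: x right, y down, z forward; pixel columns grow to the right and rows downward; lengths in m; the calibration is good to about 2 mm. A picture is of the moment at which its call begins.
- manip.job_done(): hands the job in; it is judged then, once.
Trained networks look in a picture, given as the dict that the camera call returned (one of the last four; its "shot" number tells which), for a name from the list of things; names that differ only in an ending like _2 or _b are one class to them, and where a whole thing is asked for, a point or a joint stands for the part that bears it (a point fixed in the world has none). Each returns a list of dicts, best first, with "conf" (0 to 1); they miss things now and then, are a little off and sometimes report something else, mostly with a low value. They report only what shows in the picture. A call takes as long as a camera call. They do not tell look-alikes from the thing itself.
- silhouettes(target, picture): "mask" (480x640 bool, what is visible of it) and "bbox" ([left, top, width, height] in pixels, round what is visible of it).
The state is a dict: "clock": time; "joint_positions": joint angles; "qd": joint speeds; "joint_efforts": joint torques, N m; "ee_pos": TCP position; "tcp_rot": TCP orientation; "contact_force": force on the tool from outside, world axes, zero at the start; "wrist_torque": the same for the moment, N m; "finger_gap": finger opening in m; "grip_force": force on a finger pad.
Only numpy, scipy, OpenCV 4.12 (cv2) and the standard library are available. Lean on these libraries where they do the work, as an engineer would, in place of code of your own. Each camera call takes 0.05 s, during which the arm holds its last target. There are 200 camera calls.

## Working session

There is one attempt and no reset: what is moved stays moved. The work goes in short steps, Python scripts to look and compute and a tool call to move; the robot and the scene stay as the last step left them, time stands still between calls to the robot, and variables do not carry over. Pictures are saved under pics/ and viewed, at most 10 in all, crops included, and the job is handed in when it is done.

Besides the shell and the picture viewer there is one more tool, called after ">>>" as name([rows], argument=value, ...), one row to a line, values as JSON. send_rows: Moves the arm, as the interface text tells. Its arguments: {"type":"object","properties":{"motion":{"type":"array"}},"required":["motion"]}

```bash
mkdir -p pics; cat > h.py <<'E'
import numpy as np, cv2
from bench import manip, vision, silhouettes
def pts(c,mask=None):
    d=c["depth"]; m=d>0
    if mask is not None: m&=mask
    v,u=np.nonzero(m); z=d[v,u]
    P=np.stack([(u-c["cx"])/c["fx"]*z,(v-c["cy"])/c["fy"]*z,z],1)
    return (P-np.array(c["t"]))@np.array(c["R"]), u, v
def proj(c,X):
    p=np.array(c["R"])@np.array(X)+np.array(c["t"]); return p[0]/p[2]*c["fx"]+c["cx"],p[1]/p[2]*c["fy"]+c["cy"]
E
python3 - <<'E'
from h import *
ims=[]
for n in("top","side"):
    c=vision.camera(n); np.savez(n+".npz",**{k:c[k] for k in("color","depth","fx","fy","cx","cy","R","t")})
    print(n,c["fx"],"campos",-np.array(c["R"]).T@np.array(c["t"]))
    cv2.imwrite(f"pics/{n}0.png",c["color"][:,:,::-1])
    for t in("bin","cover","lip","jar_red_mid","mug","glass_jar","wood_spoon"):
        for r in silhouettes(t,c)[:4]:
            P,u,v=pts(c,r["mask"])
            if len(P): print(t,round(r["conf"],2),r["bbox"],np.round(np.median(P,0),3),np.round(np.percentile(P,2,axis=0),3),np.round(np.percentile(P,98,axis=0),3),c["color"][v,u].mean(0).astype(int))
o=manip.get_obs();print(o)
E
```

```text
top 483.90675786577395 campos [ 0.42655447 -0.04276291  1.12057358]
bin 0.72 [273.6, 163.3, 195.3, 140.9] [ 0.553 -0.136  0.186] [ 0.435 -0.311  0.008] [0.692 0.04  0.203] [120  98  79]
cover 0.79 [284.8, 192.5, 173.3, 108.3] [ 0.534 -0.136  0.191] [ 0.437 -0.297  0.149] [0.63  0.024 0.201] [144 115  87]
cover 0.72 [272.7, 167.6, 198.0, 135.3] [ 0.553 -0.135  0.186] [ 0.435 -0.312  0.007] [0.693 0.04  0.203] [120  99  79]
lip 0.63 [282.9, 190.1, 175.5, 112.9] [ 0.535 -0.137  0.191] [ 0.439 -0.296  0.151] [0.629 0.024 0.201] [145 115  87]
jar_red_mid 0.83 [137.8, 210.2, 27.6, 21.6] [0.608 0.339 0.077] [0.593 0.327 0.021] [0.627 0.362 0.084] [ 44  65 119]
jar_red_mid 0.77 [175.7, 220.1, 27.7, 20.7] [0.591 0.252 0.078] [0.574 0.239 0.012] [0.61  0.276 0.084] [128  53  48]
jar_red_mid 0.66 [185.2, 183.6, 25.4, 22.8] [0.666 0.239 0.077] [0.652 0.225 0.011] [0.688 0.26  0.083] [ 47  68 120]
jar_red_mid 0.58 [217.7, 234.4, 22.1, 16.9] [0.558 0.165 0.079] [0.542 0.151 0.014] [0.577 0.186 0.084] [ 89  57 109]
mug 0.66 [153.7, 274.5, 54.5, 33.8] [0.451 0.274 0.035] [0.417 0.226 0.002] [0.482 0
[... 1999 characters left out ...]
array([ 1.27177153,  0.53640106, -0.00440322,  1.53789929,  0.00253079,
        1.06731885, -0.07117329]), 'qd': array([ 0.00119461, -0.00024432, -0.00059494, -0.00012953,  0.0014915 ,
       -0.00154588, -0.00044343]), 'joint_efforts': array([ 7.57362864e-05, -5.83274996e+01,  1.04774516e+00, -2.59428638e+01,
        1.23195781e-02,  1.74321649e-03, -1.17742761e-05]), 'ee_pos': array([ 0.14999054, -0.6324422 ,  0.23128943]), 'tcp_rot': array([-1.33884289e-05,  9.93229832e-01,  1.16165835e-01,  1.45209847e-05]), 'contact_force': array([ 0.04755834, -1.20420255,  0.02308449]), 'wrist_torque': array([ 0.00479078, -0.02397184,  0.01567251]), 'grip_force': 0.0, 'finger_gap': 0.08536046977578433}
```

View pics/top0.png

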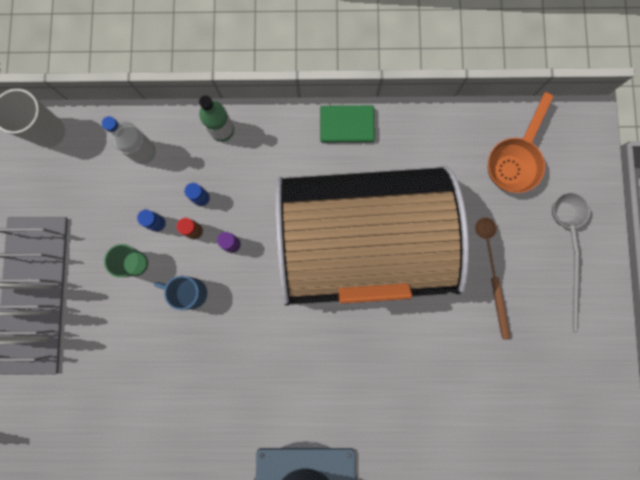

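View pics/side0.png

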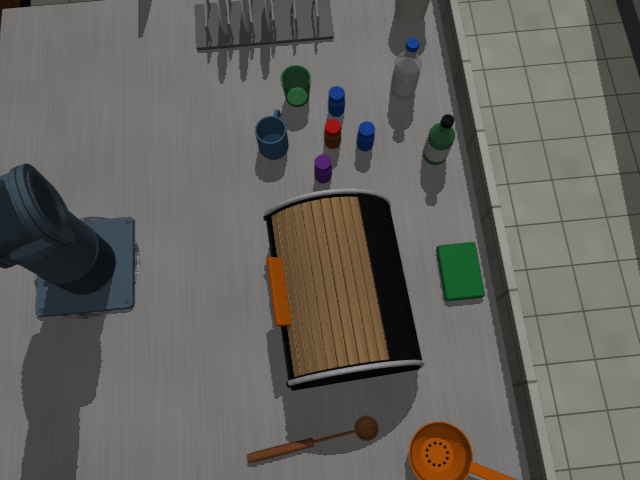

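Top view: red-lidded jar at (189,228). The look-alikes are blue at (150,219) and (197,193) and purple at (229,242). The side view shows the red one at (332,133), with an amber body. Next I'll fit the bin and check a close crop of the jar.

```bash
python3 - <<'E'
from h import *
from scipy.optimize import least_squares
for n in("top","side"):
    c=dict(np.load(n+".npz")); P,u,v=pts(c); col=c["color"][v,u].astype(int)
    box=(P[:,0]>.38)&(P[:,0]<.75)&(P[:,1]>-.36)&(P[:,1]<.09)&(P[:,2]>.03)
    wood=box&(P[:,2]>.165)&(col[:,0]>col[:,2]+20)&(col[:,0]<2.2*col[:,2]+20)&(P[:,0]>.47)
    Q=P[wood]
    f=lambda p:np.hypot((Q[:,0]-p[0])*np.cos(p[1])+(Q[:,1]+.136)*np.sin(p[1]),Q[:,2]-.055)-.144
    r=least_squares(f,[.56,0],loss="soft_l1",f_scale=.002)
    x0,w=r.x; ex=np.array([np.cos(w),np.sin(w)]);ey=np.array([-ex[1],ex[0]])
    B=P[box].copy();B[:,:2]-=[x0,-.136];L=np.c_[B[:,:2]@ex,B[:,:2]@ey,B[:,2]];C=col[box]
    rad=np.hypot(L[:,0],L[:,2]-.055);ch=(abs(rad-.147)<.012)&(L[:,2]>.14)
    y=np.percentile(L[ch][:,1],[.5,99.5]);yw=np.percentile(L[box[box]&(abs(rad-.144)<.003)&(L[:,2]>.17)&(C[:,0]>C[:,2]+20)][:,1],[1,99])
    org=(C[:,0]>140)&(C[:,2]<70)&(C[:,0]>C[:,1]*1.7); O=L[org]
    ro=np.hypot(O[:,0],O[:,2]-.055);an=np.degrees(np.arctan2(O[:,2]-.055,-O[:,0]))
    print(n,len(Q),r.x,np.degrees(w),"rms",np.median(abs(r.fun)),"ch y",y,"wood y",yw)
    print(" lip local",np.percentile(O,[2,50,98],axis=0).round(3).tolist(),"r",np.percentile(ro,[5,50,95]).round(3),"ang",np.percentile(an,[5,50,95]).round(1))
    fw=(abs(L[:,2]-.128)<.006)&(L[:,0]<-.1); print(" front",np.median(L[fw],0) if fw.any() else 0)
    for nm,xy in(("red",(.592,.257)),):
        m=(abs(P[:,0]-xy[0])<.03)&(abs(P[:,1]-xy[1])<.03)&(P[:,2]>.076)&(P[:,2]<.09)
        q=P[m];(a,b),rr=cv2.minEnclosingCircle(q[:,:2].astype(np.float32));print(nm,np.mean(q,0),a,b,rr,q.min(0),q.max(0))
c=np.load("side.npz")["color"];cv2.imwrite("pics/crop.png",cv2.resize(c[70:200,240:400,::-1],(640,520),interpolation=2))
E
```

```text
top 14200 [0.56131346 0.06193522] 3.548626869033745 rms 0.0010759227560238754 ch y [-0.17821911  0.18166205] wood y [-0.16241434  0.16565072]
 lip local [[-0.129, -0.063, 0.16], [-0.117, 0.003, 0.173], [-0.103, 0.068, 0.182]] r [0.149 0.166 0.179] ang [43.7 45.2 46. ]
 front [-0.12184848  0.07255039  0.12788199]
red [0.5932373  0.25935007 0.08034944] 0.5938161611557007 0.2598055303096771 0.019645944237709045 [0.57527503 0.24027013 0.07634747] [0.61156827 0.27818119 0.08570058]
side 13531 [0.56042647 0.06187867] 3.5453866336274036 rms 0.001443688294412132 ch y [-0.1815923  0.1788952] wood y [-0.16485209  0.16300536]
 lip local [[-0.127, -0.064, 0.158], [-0.125, -0.007, 0.179], [-0.103, 0.064, 0.184]] r [0.172 0.176 0.179] ang [44.  44.8 45.7]
 front [-0.12187942 -0.07788869  0.12694568]
red [0.59275622 0.2569135  0.07941527] 0.5930922627449036 0.25841224193573 0.01988060772418976 [0.57410599 0.23924136 0.0761237 ] [0.61161909 0.27801178 0.08568798]
```

View pics/crop.png

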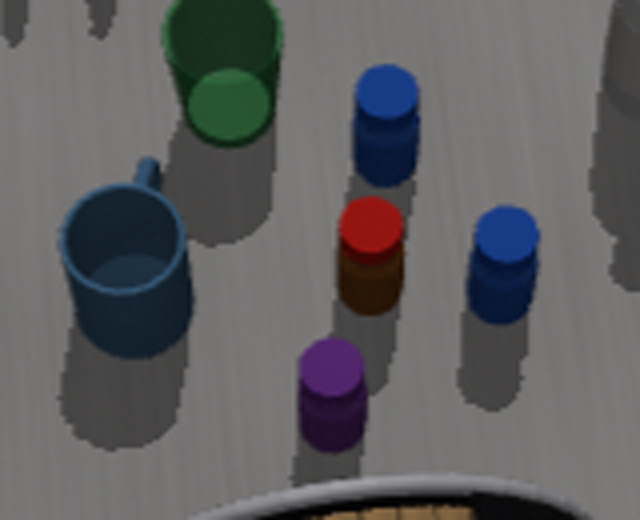

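Crop: red lid with amber body at crop (370,250), so the choice is confirmed. The bin is at (0.561, -0.136), yaw 3.55°, with the lip at about 43.5° (slightly ajar). I'll plan the approach and the push.

```bash
cat >> h.py <<'E'
from scipy.spatial.transform import Rotation as Ro
O=np.array([.561,-.1358,0]); W=.0619; RB=Ro.from_euler("z",W)
def loc(p): return RB.inv().apply(np.array(p)-O)
def T(x,y,z,tilt=0,yaw=0):   # bin-frame mm, tilt deg forward, extra yaw deg
    return O+RB.apply(np.array([x,y,z])/1e3), Ro.from_euler("z",W+np.radians(yaw))*Ro.from_euler("y",-np.radians(tilt))*Ro.from_matrix(np.diag([1.,-1,-1]))
def cur():
    o=manip.get_obs(); q=o["tcp_rot"]; return o["ee_pos"],Ro.from_quat([q[1],q[2],q[3],q[0]])
def plan(ts,jaw=255,start=None):
    p,R=start or cur()
    for t in ts:
        d=(t[0]-p)*1e3; r=(t[1]*R.inv()).as_rotvec(); n=max(1,int(np.ceil(max(abs(d).max()/60,abs(r).max()/.18))))
        print(n,"x",[jaw]+(d/n).round(1).tolist()+(r/n).round(3).tolist()); p,R=t
def push(th):  # TCP to open the lip at th deg
    a=np.radians(th); rad=np.array([-np.cos(a),np.sin(a)]);tg=np.array([np.sin(a),np.cos(a)]); tau=np.clip(90-th,0,35);t=np.radians(tau)
    if 90-th>35:
        c=178*rad-6*tg; f=np.array([np.sin(t),-np.cos(t)]);nn=np.array([np.cos(t),np.sin(t)]); q=c+16*f-11*nn
    elif th<=90: q=161*rad-17*tg
    else: q=160*rad-6*tg-np.array([11,0])
    return T(q[0],0,q[1]+55,tau)
E
python3 - <<'E'
from h import *
print(loc(cur()[0]))
plan([T(-190,0,300),T(-185,0,195,35)])
p=push(41);print(loc(p[0]))
plan([p]+[push(t) for t in range(47,114,6)]+[push(114)],start=T(-185,0,195,35))
E
```

```text
[-0.44094482 -0.47026579  0.23128943]
9 x [255, 24.6, 53.9, 7.6, -0.0, 0.0, -0.019]
4 x [255, 1.2, 0.1, -26.2, 0.009, -0.152, 0.0]
[-1.38108109e-01 -4.67481667e-18  1.47834476e-01]
1 x [255, 46.8, 2.9, -47.2, 0.0, 0.0, 0.0]
1 x [255, 12.5, 0.8, 13.8, 0.0, 0.0, 0.0]
1 x [255, 13.8, 0.9, 12.5, 0.0, 0.0, 0.0]
1 x [255, 14.2, 0.9, 10.1, -0.004, 0.07, 0.0]
1 x [255, 14.0, 0.9, 9.5, -0.006, 0.105, -0.0]
1 x [255, 14.9, 0.9, 8.0, -0.006, 0.105, 0.0]
1 x [255, 15.7, 1.0, 6.4, -0.006, 0.105, 0.0]
1 x [255, 16.3, 1.0, 4.7, -0.006, 0.105, -0.0]
1 x [255, 16.7, 1.0, 3.0, -0.006, 0.105, -0.0]
1 x [255, 16.7, 1.0, -0.8, -0.001, 0.017, 0.0]
1 x [255, 16.6, 1.0, -1.7, 0.0, 0.0, 0.0]
1 x [255, 16.4, 1.0, -3.4, 0.0, 0.0, 0.0]
1 x [255, 15.9, 1.0, -5.1, 0.0, 0.0, 0.0]
1 x [255, 2.6, 0.2, -1.0, 0.0, 0.0, 0.0]
```

>>> send_rows([
  [255,25,54,8,0,0,-0.019],
  [255,25,54,8,0,0,-0.019],
  [255,25,54,8,0,0,-0.019],
  [255,25,54,8,0,0,-0.019],
  [255,25,54,8,0,0,-0.019],
  [255,25,54,8,0,0,-0.019],
  [255,25,54,8,0,0,-0.019],
  [255,25,54,8,0,0,-0.019],
  [255,22,53,5,0,0,-0.019],
  [255,0,0,0,0,0,0],
])

```text
clock: 2.05
ee_pos: [0.3737, -0.1438, 0.3011]
tcp_rot: [0.0, 0.999, 0.035, 0.001]
contact_force: [-0.2, -0.5, -0.1]
finger_gap: 0.0004
grip_force: 0.0
```

>>> send_rows([
  [255,1,0,-26,0.009,-0.152,0],
  [255,1,0,-26,0.009,-0.152,0],
  [255,1,0,-26,0.009,-0.152,0],
  [255,2,0,-26,0.009,-0.152,0],
  [255,0,0,0,0,0,0],
  [255,0,0,0,0,0,0],
])

```text
clock: 2.8
ee_pos: [0.3738, -0.1482, 0.2337]
tcp_rot: [-0.012, 0.984, 0.033, 0.176]
contact_force: [-0.2, 0.5, -0.3]
finger_gap: -0.0001
grip_force: 0.0
```

```bash
python3 - <<'E'
from h import *
p,R=cur();print(loc(p),(RB.inv()*R).as_matrix()[:,2],manip.get_obs()["joint_positions"],manip.get_obs()["clock"])
plan([push(35),push(41)])
E
```

```text
[-0.18763673 -0.00076431  0.23368604] [ 0.34788812  0.01353853 -0.9374383 ] [ 1.08597072 -0.02467884 -0.65255622  2.34266313 -0.38094913  0.54056327
 -0.77120499] 2.8
2 x [255, 19.2, 1.6, -50.5, 0.003, -0.128, -0.005]
1 x [255, 11.0, 0.7, 15.1, 0.0, 0.0, 0.0]
```

```bash
sed -i 's/^def push(th):/def push(th,tm=18):/; s/clip(90-th,0,35)/clip(90-th,0,tm)/; s/if 90-th>35/if 90-th>tm/' h.py; python3 - <<'E'
from h import *
q=push(37.5);print(loc(q[0]))
c=loc(cur()[0])*1e3
plan([T(-183,0,170,18),T(-165,0,loc(q[0])[2]*1e3,18),q]+[push(t) for t in range(43,114,6)]+[push(114)])
E
```

```text
[-1.50386813e-01  3.91979417e-18  1.39983323e-01]
2 x [255, 2.3, 0.5, -31.8, -0.007, 0.02, -0.004]
1 x [255, 18.0, 1.1, -30.0, 0.0, 0.0, 0.0]
1 x [255, 14.6, 0.9, 0.0, 0.0, 0.0, 0.0]
1 x [255, 10.6, 0.7, 13.4, 0.0, 0.0, 0.0]
1 x [255, 12.9, 0.8, 13.4, 0.0, 0.0, 0.0]
1 x [255, 14.3, 0.9, 12.0, 0.0, 0.0, 0.0]
1 x [255, 15.4, 1.0, 10.4, 0.0, 0.0, 0.0]
1 x [255, 16.4, 1.0, 8.7, 0.0, 0.0, 0.0]
1 x [255, 17.2, 1.1, 6.1, -0.001, 0.017, 0.0]
1 x [255, 15.9, 1.0, 5.8, -0.006, 0.105, 0.0]
1 x [255, 16.4, 1.0, 4.1, -0.006, 0.105, 0.0]
1 x [255, 16.7, 1.0, 1.2, -0.005, 0.087, 0.0]
1 x [255, 16.7, 1.0, -0.5, 0.0, 0.0, 0.0]
1 x [255, 16.6, 1.0, -2.3, 0.0, 0.0, 0.0]
1 x [255, 16.2, 1.0, -4.0, 0.0, 0.0, 0.0]
1 x [255, 13.2, 0.8, -4.6, 0.0, 0.0, 0.0]
```

>>> send_rows([
  [255,8,0.5,-31,-0.007,0.02,-0.004],
  [255,6,0.5,-31,-0.007,0.02,-0.004],
  [255,9,1,-31,0,0,0],
  [255,0,0,0,0,0,0],
])

```text
clock: 3.3
ee_pos: [0.3967, -0.1434, 0.1389]
tcp_rot: [-0.007, 0.987, 0.033, 0.155]
contact_force: [0.4, 0.8, 1.0]
finger_gap: 0.0
grip_force: 0.0
```

```bash
python3 - <<'E'
from h import *
p,R=cur();print(loc(p),(RB.inv()*R).as_matrix()[:,2],manip.get_obs()["joint_positions"])
plan([push(37.5)])
E
```

```text
[-0.16449839  0.00257029  0.13888915] [ 0.30600045  0.00421597 -0.95202203] [ 0.87272872  0.24981346 -0.58388936  2.37934649  0.06730448  0.26473313
 -1.24280433]
1 x [255, 14.2, -1.7, 1.1, -0.002, -0.003, -0.006]
```

Good. Push the lip open along the arc.

>>> send_rows([
  [255,14,-1,1,0,0,0],
  [255,11,0.7,13,0,0,0],
  [255,13,0.8,13,0,0,0],
  [255,14,0.9,12,0,0,0],
])

```text
clock: 3.8
ee_pos: [0.4475, -0.1437, 0.1802]
tcp_rot: [-0.005, 0.987, 0.032, 0.155]
contact_force: [-2.4, 0.2, -3.8]
finger_gap: 0.0001
grip_force: 1.5
```

>>> send_rows([
  [255,15.5,1,10.5,0,0,0],
  [255,16.5,1,8.5,0,0,0],
  [255,17,1,6,-0.001,0.017,0],
  [255,16,1,6,-0.006,0.105,0],
  [255,16.5,1,4,-0.006,0.105,0],
  [255,17,1,1,-0.005,0.087,0],
])

```text
clock: 4.55
ee_pos: [0.5473, -0.1378, 0.2179]
tcp_rot: [-0.001, 0.999, 0.032, -0.002]
contact_force: [-3.4, -0.4, 1.2]
finger_gap: 0.0003
grip_force: 1.3
```

```bash
python3 - <<'E'
from h import *
p,R=cur();print(loc(p),(RB.inv()*R).as_matrix()[:,2],manip.get_obs()["contact_force"])
plan([push(t) for t in (97,103,109,112,115)])
E
```

```text
[-0.01377708 -0.00111544  0.21787269] [-0.00310053  0.00117612 -0.9999945 ] [-3.37499884 -0.42574666  1.24631553]
1 x [255, 16.2, 2.1, -3.3, -0.001, -0.003, -0.002]
1 x [255, 16.6, 1.0, -2.3, 0.0, 0.0, 0.0]
1 x [255, 16.2, 1.0, -4.0, 0.0, 0.0, 0.0]
1 x [255, 7.9, 0.5, -2.6, 0.0, 0.0, 0.0]
1 x [255, 7.8, 0.5, -3.1, 0.0, 0.0, 0.0]
```

>>> send_rows([
  [255,16,1,-3,0,0,0],
  [255,16.5,1,-2,0,0,0],
  [255,16,1,-4,0,0,0],
  [255,8,0.5,-2.5,0,0,0],
  [255,3,0.2,-1,0,0,0],
])

```text
clock: 5.18
ee_pos: [0.6067, -0.134, 0.2031]
tcp_rot: [-0.001, 1.0, 0.031, 0.0]
contact_force: [-0.8, 0.1, 1.2]
finger_gap: -0.0002
grip_force: 0.7
```

```bash
python3 - <<'E'
from h import *
p,R=cur();print(loc(p),manip.get_obs()["contact_force"])
plan([push(115)])
E
```

```text
[ 0.04570547 -0.00104748  0.20313512] [-0.83182448  0.07956686  1.19081521]
1 x [255, 5.4, 1.4, -0.6, -0.003, 0.001, -0.001]
```

>>> send_rows([
  [255,3,0.2,-1,0,0,0],
  [255,3,0.2,-1,0,0,0],
  [255,0,0,0,0,0,0],
])

```text
clock: 5.55
ee_pos: [0.608, -0.134, 0.2024]
tcp_rot: [-0.001, 1.0, 0.031, -0.005]
contact_force: [-19.7, 1.3, 23.6]
finger_gap: 0.0001
grip_force: 14.1
```

>>> send_rows([
  [255,3,0.2,-1,0,0,0],
  [255,0,0,0,0,0,0],
])

```text
clock: 5.8
ee_pos: [0.6083, -0.134, 0.2022]
tcp_rot: [-0.001, 0.999, 0.031, -0.008]
contact_force: [-32.6, 1.1, 37.1]
finger_gap: -0.0001
grip_force: 22.2
```

>>> send_rows([
  [255,-15,0,10,0,0,0],
  [120,-10,20,50,0,0,0],
  [0,0,55,30,0,0,0],
  [0,0,62,15,0,0,0],
  [0,0,62,0,0,0,0],
  [0,0,62,0,0,0,0],
  [0,0,62,0,0,0,0],
  [0,0,0,0,0,0,0],
])

```text
clock: 6.8
ee_pos: [0.5887, 0.1952, 0.3049]
tcp_rot: [-0.003, 0.999, 0.036, 0.0]
contact_force: [0.0, -1.2, 0.5]
finger_gap: 0.0852
grip_force: 0.0
```

```bash
python3 - <<'E'
from h import *
p,R=cur();print(p,loc(p),manip.get_obs()["joint_positions"].round(2))
ims=[]
for n in("top","side"):
    c=vision.camera(n)
    for s in(50,-50):
        X=O+RB.apply([-.06,s/1e3,.08]);u,v=map(int,proj(c,X));print(n,s,u,v)
    u,v=map(int,proj(c,O+RB.apply([-.02,0,.1])))
    ims.append(cv2.resize(c["color"][v-75:v+75,u-100:u+100,::-1],(400,300)))
    P,u,v=pts(c);L=RB.inv().apply(P-O);C=c["color"][v,u].astype(int)
    m=(C[:,0]>140)&(C[:,2]<70)&(C[:,0]>C[:,1]*1.7)&(abs(L[:,0])<.2)&(abs(L[:,1])<.1)&(L[:,2]>.15);o=L[m]
    print(m.sum(),np.degrees(np.arctan2(o[:,2]-.055,-o[:,0])).mean() if m.any() else 0)
    for s in(50,-50):
        m=(abs(L[:,0]+.06)<.02)&(abs(L[:,1]-s/1e3)<.02);print(s,np.median(L[m],0),C[m].mean(0))
        t=m&(L[:,2]>.12); print("  top",t.sum(),L[t].mean(0) if t.any() else 0)
cv2.imwrite("pics/open.png",np.hstack(ims))
th=np.radians(33)
for yaw in(-60.5,119.5):
    plan([(np.array([.5935,.2585,.30]),T(0,0,0,0,yaw)[1])],0)
E
```

```text
[0.58874034 0.19520156 0.30487642] [0.04816313 0.32865159 0.30487642] [ 0.01  0.48 -0.57  1.51  0.26  1.22 -2.1 ]
top 50 345 268
top -50 392 265
715 111.7597927418706
50 [-0.06279035  0.05225366  0.12924026] [ 88.28496042 118.82849604  89.39050132]
  top 272 [-0.05912204  0.04955403  0.13006652]
-50 [-0.06038718 -0.04996728  0.05131057] [137.93538462 107.85846154  83.13846154]
  top 0 0
side 50 304 272
side -50 311 318
313 112.11592043971108
50 [-0.06000668  0.04104253  0.12774694] [33.05655527 60.97686375 32.46015424]
  top 261 [-0.05988216  0.04727361  0.1291512 ]
-50 [-0.05997525 -0.04979639  0.05030856] [89.23323615 64.55976676 41.18658892]
  top 0 0
6 x [0, 0.5, 11.7, -0.7, -0.0, 0.0, -0.176]
12 x [0, 0.2, 5.9, -0.4, -0.0, -0.0, 0.174]
```

View pics/open.png

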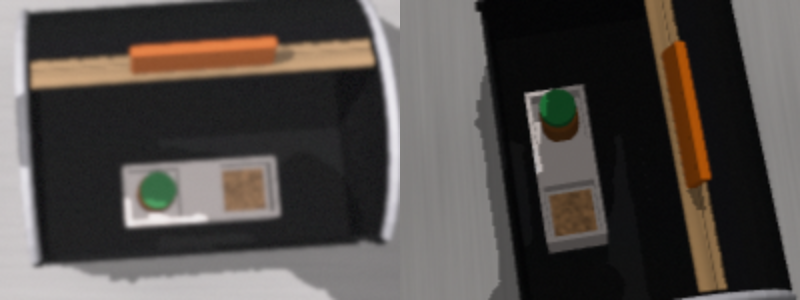

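The cover is fully open (lip at 112°). Green jar at (157,190), cork pad (free pocket, bin right) at (243,188) in the composite. Now turn toward the jar.

>>> send_rows([
  [0,1,12,0,0,0,-0.176],
  [0,0,12,0,0,0,-0.176],
  [0,1,12,0,0,0,-0.176],
])

```text
clock: 7.28
ee_pos: [0.5935, 0.2216, 0.3045]
tcp_rot: [-0.001, 0.972, -0.235, 0.001]
contact_force: [0.6, 0.1, -0.6]
finger_gap: 0.0854
grip_force: 0.0
```

```bash
python3 - <<'E'
from h import *
print(manip.get_obs()["joint_positions"].round(2))
plan([(np.array([.5935,.2585,.30]),T(0,0,0,0,-60.5)[1])],0)
E
```

```text
[-0.11  0.48 -0.46  1.48  0.22  1.22 -2.64]
3 x [0, -0.0, 12.3, -1.5, -0.0, 0.001, -0.173]
```

>>> send_rows([
  [0,0,4,0,0,0,0.17],
  [0,0,4,0,0,0,0.17],
  [0,0,4,0,0,0,0.17],
  [0,0,4,0,0,0,0.17],
  [0,0,4,0,0,0,0.17],
  [0,0,4,0,0,0,0.17],
  [0,0,4,0,0,0,0.17],
  [0,0,4,0,0,0,0.17],
  [0,0,4,0,0,0,0.17],
  [0,0,0,0,0,0,0.17],
])

```text
clock: 8.52
ee_pos: [0.5936, 0.2576, 0.3043]
tcp_rot: [-0.0, 0.815, 0.58, -0.001]
contact_force: [0.5, -0.5, 0.3]
finger_gap: 0.0854
grip_force: 0.0
```

>>> send_rows([
  [0,0,0,0,0,0,0.17],
  [0,0,0,0,0,0,0.17],
  [0,0,0,0,0,0,0.17],
  [0,0,0,0,0,0,0.17],
  [0,0,0,0,0,0,0.17],
  [0,0,0,0,0,0,0],
])

```text
clock: 9.28
ee_pos: [0.5936, 0.2576, 0.304]
tcp_rot: [-0.0, 0.506, 0.862, -0.001]
contact_force: [-0.4, -0.3, -0.6]
finger_gap: 0.0852
grip_force: 0.0
```

```bash
python3 - <<'E'
from h import *
print(manip.get_obs()["joint_positions"].round(2))
R=T(0,0,0,0,119.5)[1];j=lambda z:(np.array([.5935,.2585,z]),R)
plan([j(.15),j(.045)],0)
c=vision.camera("side")
for r in silhouettes("jar_red_mid",c)[:5]:
    P,u,v=pts(c,r["mask"]);m=P[:,2]>.075;print(r["conf"],P[m].mean(0) if m.any() else 0,c["color"][v,u].mean(0))
E
```

```text
[ 0.13  0.66 -0.99  1.42  0.56  1.36 -0.37]
3 x [0, -0.0, 0.3, -51.3, 0.001, -0.001, 0.023]
2 x [0, 0.0, 0.0, -52.5, 0.0, 0.0, 0.0]
0.89 [0.61212448 0.34431679 0.07919399] [23.48222222 47.88444444 98.28222222]
0.88 [0.56116082 0.16744723 0.07926644] [65.72142857 32.97857143 84.46904762]
0.87 [0.67075618 0.24191028 0.07896804] [ 22.97619048  48.77619048 101.85      ]
0.71 [0.59283309 0.25738873 0.07914013] [103.24409449  38.21062992  28.89566929]
```

>>> send_rows([
  [0,0,0,-52,0,0,0.02],
  [0,0,0,-52,0,0,0.02],
  [0,0,0,-52,0,0,0.02],
  [0,0,0.3,-50,0,0,0],
  [0,0,0,-40,0,0,0],
  [0,0,0,-22,0,0,0],
  [0,0,0,0,0,0,0],
])

```text
clock: 10.25
ee_pos: [0.5923, 0.2596, 0.0356]
tcp_rot: [-0.001, 0.479, 0.878, -0.002]
contact_force: [0.6, -0.4, 1.1]
finger_gap: 0.0855
grip_force: 0.0
```

>>> send_rows([
  [255,0,0,0,0,0,0],
  [255,0,0,0,0,0,0],
  [255,0,0,0,0,0,0],
  [255,0,0,0,0,0,0],
  [255,0,0,0,0,0,0],
  [255,0,0,0,0,0,0],
])

```text
clock: 11.0
ee_pos: [0.5938, 0.2609, 0.0383]
tcp_rot: [0.0, 0.478, 0.878, -0.0]
contact_force: [0.1, -0.8, 6.2]
finger_gap: 0.0393
grip_force: 59.8
```

```bash
python3 - <<'E'
from h import *
p,R=cur();plan([(p+[0,0,.27],R),T(-60,-50,308,0,180),T(-60,-50,150,0,180),T(-60,-50,94,0,180)],255)
E
```

```text
5 x [255, 0.0, 0.0, 54.0, 0.0, 0.0, 0.0]
8 x [255, -11.2, -56.3, -0.0, 0.0, 0.0, 0.132]
3 x [255, 0.0, 0.0, -52.7, 0.0, 0.0, 0.0]
1 x [255, 0.0, 0.0, -56.0, 0.0, 0.0, 0.0]
```

>>> send_rows([
  [255,0,0,20,0,0,0],
  [255,0,0,50,0,0,0],
  [255,0,0,50,0,0,0],
  [255,0,0,50,0,0,0],
  [255,0,0,50,0,0,0],
  [255,0,0,50,0,0,0],
  [255,0,0,0,0,0,0],
])

```text
clock: 11.88
ee_pos: [0.5937, 0.2623, 0.3123]
tcp_rot: [0.002, 0.478, 0.878, 0.003]
contact_force: [-0.5, 0.2, -1.3]
finger_gap: 0.0394
grip_force: 61.2
```

>>> send_rows([
  [255,-6,-28,0,0,0,0.11],
  [255,-10,-50,0,0,0,0.11],
  [255,-10,-50,0,0,0,0.11],
  [255,-10,-50,0,0,0,0.11],
  [255,-10,-50,0,0,0,0.11],
  [255,-10,-50,0,0,0,0.11],
  [255,-10,-50,0,0,0,0.11],
  [255,-10,-50,0,0,0,0.11],
  [255,-9,-45,0,0,0,0.11],
  [255,-5,-28,0,0,0,0.066],
])

```text
clock: 13.12
ee_pos: [0.501, -0.1934, 0.3057]
tcp_rot: [-0.001, -0.029, 1.0, -0.002]
contact_force: [1.2, 1.5, -1.3]
finger_gap: 0.0394
grip_force: 61.1
```

```bash
python3 - <<'E'
from h import *
p,R=cur();print(loc(p))
plan([T(-60,-50,160,0,180)],255)
for n in("top","side"):
    c=vision.camera(n);P,u,v=pts(c);C=c["color"][v,u].astype(int)
    m=(C[:,0]>90)&(C[:,1]<45)&(C[:,2]<45)&(abs(P[:,0]-p[0])<.05)&(abs(P[:,1]-p[1])<.06)&(P[:,2]>.22);q=RB.inv().apply(P[m]-O)
    if len(q): print(n,m.sum(),q.mean(0),q.min(0),q.max(0))
c=vision.camera("side");u,v=map(int,proj(c,p));cv2.imwrite("pics/held.png",cv2.resize(c["color"][v-60:v+60,u-80:u+80,::-1],(640,480)))
E
```

```text
[-0.06342092 -0.05376093  0.30569898]
3 x [255, 1.1, 1.3, -48.6, 0.001, -0.001, 0.001]
```

View pics/held.png

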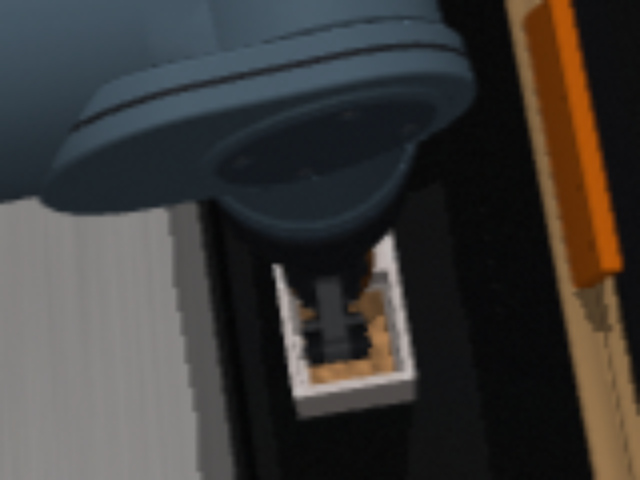

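The held picture shows the fingers above the right pocket (at ~(340,340)), with the cork pad visible below. Descending.

>>> send_rows([
  [255,1,1.3,-50,0,0,0],
  [255,1,1.5,-50,0,0,0],
  [255,0,1,-50,0,0,0],
  [255,0,0,0,0,0,0],
  [255,0,0,0,0,0,0],
])

```text
clock: 13.9
ee_pos: [0.5059, -0.186, 0.1583]
tcp_rot: [0.001, -0.03, 1.0, -0.001]
contact_force: [0.6, 0.5, -1.0]
finger_gap: 0.0393
grip_force: 61.4
```

```bash
python3 - <<'E'
from h import *
p,R=cur();print(loc(p),(RB.inv()*R).as_matrix().round(3).tolist())
plan([T(-61.5,-50,130,0,180),T(-61.5,-50,96,0,180)],255)
E
```

```text
[-0.0580505  -0.04666783  0.1583469 ] [[-1.0, 0.002, 0.002], [0.002, 1.0, -0.003], [-0.002, -0.003, -1.0]]
1 x [255, -3.2, -3.5, -28.3, 0.002, 0.002, 0.002]
1 x [255, 0.0, 0.0, -34.0, 0.0, 0.0, 0.0]
```

>>> send_rows([
  [255,-3,-3.5,-20,0,0,0],
  [255,0,0,-10,0,0,0],
  [255,0,0,0,0,0,0],
  [255,0,0,0,0,0,0],
])

```text
clock: 14.4
ee_pos: [0.502, -0.1903, 0.1268]
tcp_rot: [0.0, -0.029, 1.0, -0.001]
contact_force: [-0.1, -0.3, -1.4]
finger_gap: 0.0391
grip_force: 61.4
```

```bash
python3 - <<'E'
from h import *
print(loc(cur()[0]))
for n in("top","side"):
    c=vision.camera(n);p,R=cur();print(loc(p));P,u,v=pts(c);C=c["color"][v,u].astype(int);L=RB.inv().apply(P-O)
    b=(abs(L[:,0]+.06)<.06)&(abs(L[:,1]+.05)<.06)
    m=b&(C[:,0]>80)&(C[:,0]>2.2*C[:,1])&(L[:,2]>.09)
    if m.sum()>3: print(n,m.sum(),L[m].mean(0),L[m].min(0),L[m].max(0))
    if n=="side":
        u,v=map(int,proj(c,p));cv2.imwrite("pics/near.png",cv2.resize(c["color"][v-45:v+45,u-60:u+60,::-1],(640,480)))
E
```

```text
[-0.0622204  -0.05073368  0.12675821]
[-0.06214279 -0.05076386  0.12685655]
[-0.06216963 -0.05075316  0.12685431]
```

View pics/near.png

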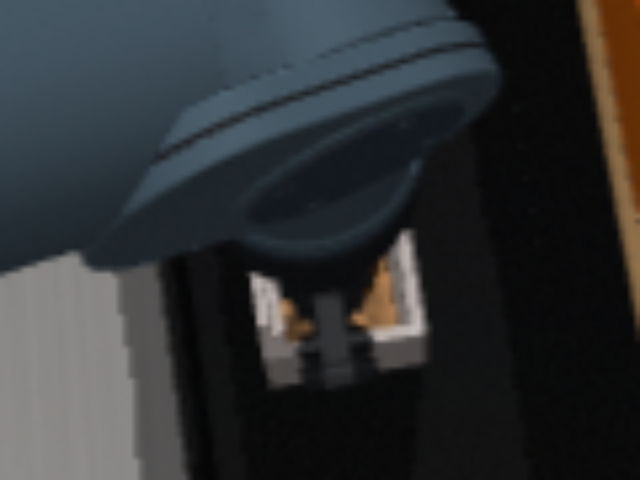

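The fingers (x≈337) sit over the pocket's middle (≈342). Lowering in small steps.

>>> send_rows([
  [255,0.5,0.5,-15,0,0,0],
  [255,0,0,-14,0,0,0],
  [255,0,0,0,0,0,0],
  [255,0,0,0,0,0,0],
])

```text
clock: 15.0
ee_pos: [0.5023, -0.1897, 0.0974]
tcp_rot: [-0.0, -0.03, 1.0, -0.001]
contact_force: [-0.9, -0.0, -0.9]
finger_gap: 0.0391
grip_force: 61.4
```

>>> send_rows([
  [255,0,0,-3,0,0,0],
  [255,0,0,-3,0,0,0],
  [255,0,0,0,0,0,0],
])

```text
clock: 15.38
ee_pos: [0.5021, -0.1899, 0.0913]
tcp_rot: [-0.0, -0.029, 1.0, -0.001]
contact_force: [0.3, -0.5, -0.3]
finger_gap: 0.0391
grip_force: 61.4
```

>>> send_rows([
  [255,0,0,-2,0,0,0],
  [255,0,0,0,0,0,0],
])

```text
clock: 15.62
ee_pos: [0.5021, -0.1899, 0.0893]
tcp_rot: [-0.0, -0.029, 1.0, -0.001]
contact_force: [0.4, 0.4, -2.4]
finger_gap: 0.0389
grip_force: 61.4
```

>>> send_rows([
  [255,0,0,-1,0,0,0],
  [255,0,0,0,0,0,0],
])

```text
clock: 15.88
ee_pos: [0.5023, -0.1899, 0.0885]
tcp_rot: [0.0, -0.029, 1.0, -0.001]
contact_force: [0.7, 0.3, -1.2]
finger_gap: 0.039
grip_force: 61.4
```

>>> send_rows([
  [255,0,0,-1,0,0,0],
  [255,0,0,0,0,0,0],
])

```text
clock: 16.12
ee_pos: [0.5026, -0.1898, 0.0883]
tcp_rot: [0.0, -0.029, 1.0, -0.002]
contact_force: [-2.4, 0.3, 7.8]
finger_gap: 0.039
grip_force: 62.3
```

>>> send_rows([
  [110,0,0,0,0,0,0],
  [80,0,0,0,0,0,0],
  [50,0,0,0,0,0,0],
  [40,0,0,0,0,0,0],
  [40,0,0,0,0,0,0],
])

```text
clock: 16.75
ee_pos: [0.5022, -0.1899, 0.0874]
tcp_rot: [-0.0, -0.029, 1.0, -0.001]
contact_force: [0.6, -0.0, 0.5]
finger_gap: 0.0723
grip_force: 0.0
```

>>> send_rows([
  [40,0,0,15,0,0,0],
  [40,0,0,30,0,0,0],
  [40,0,0,50,0,0,0],
  [40,-20,0,50,0,0,0],
  [255,-50,0,30,0,0,0],
  [255,-20,0,0,0,0,0],
  [255,0,0,0,0,0,0],
])

```text
clock: 17.62
ee_pos: [0.4112, -0.1904, 0.2633]
tcp_rot: [-0.0, -0.029, 1.0, -0.003]
contact_force: [0.4, 0.0, 0.1]
finger_gap: 0.0174
grip_force: 0.0
```

```bash
python3 - <<'E'
from h import *
p,R=cur();print(loc(p),manip.get_obs()["joint_positions"].round(2))
ims=[]
for n in("top","side"):
    c=vision.camera(n);P,u,v=pts(c);C=c["color"][v,u].astype(int);L=RB.inv().apply(P-O)
    for s in(.05,-.05):
        m=(abs(L[:,0]+.06)<.035)&(abs(L[:,1]-s)<.035)&(abs(L[:,2]-.129)<.006);print(n,s,m.sum(),L[m].mean(0),L[m].std(0),C[m].mean(0))
    u,v=map(int,proj(c,O+RB.apply([-.02,0,.1])));ims.append(cv2.resize(c["color"][v-75:v+75,u-100:u+100,::-1],(400,300)))
cv2.imwrite("pics/placed.png",np.hstack(ims))
E
```

```text
[-0.15289623 -0.04525666  0.2632738 ] [ 1.35  0.4  -1.24  1.95  0.44  1.09  1.55]
top 0.05 268 [-0.05897489  0.04958692  0.13032412] [0.00947046 0.00957447 0.00175018] [ 77.75373134 142.91044776  92.29850746]
top -0.05 270 [-0.06106507 -0.04884209  0.13009522] [0.00939987 0.00979568 0.00193323] [200.67407407  65.92962963  63.26296296]
side 0.05 260 [-0.05991228  0.04723532  0.12916497] [0.00952269 0.00972036 0.00231008] [ 32.99230769 108.66153846  54.63076923]
side -0.05 277 [-0.06241734 -0.05133276  0.12926339] [0.00945064 0.0096107  0.00231805] [164.69314079  24.81949458  20.08303249]
```

View pics/placed.png

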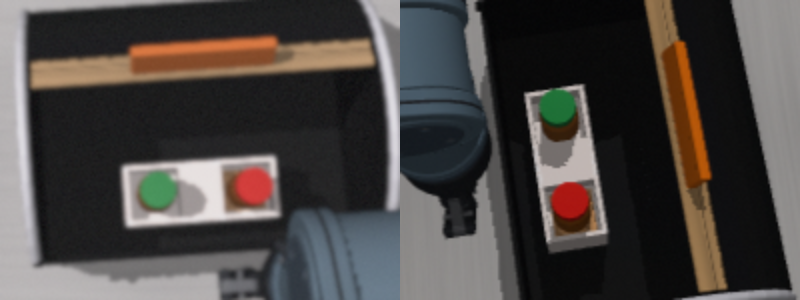

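Both jars stand upright in their pockets: green at (157,190), red at (253,187), tops at 130 mm. Next I plan the closing.

```bash
cat >> h.py <<'E'
def shut(th):
    a=np.radians(th); rad=np.array([-np.cos(a),np.sin(a)]);tg=np.array([np.sin(a),np.cos(a)])
    q=178*rad+6*tg+[11,-13] if th>90 else (165+5*(90-th)/52)*rad+6*tg+[11,0]
    return T(q[0],0,q[1]+55,0,180)
E
python3 - <<'E'
from h import *
plan([T(-100,0,300,0,180),T(108,0,300,0,180),T(105,0,204,0,180)]+[shut(t) for t in list(range(112,36,-6))+[37.5,35]],255)
E
```

```text
1 x [255, 48.4, 48.0, 37.1, 0.003, 0.001, 0.003]
4 x [255, 51.9, 3.2, 0.0, 0.0, 0.0, 0.0]
2 x [255, -1.5, -0.1, -48.0, 0.0, 0.0, 0.0]
1 x [255, -21.7, -1.3, 0.8, 0.0, 0.0, 0.0]
1 x [255, -17.4, -1.1, 6.7, 0.0, 0.0, 0.0]
1 x [255, -18.0, -1.1, 4.8, 0.0, 0.0, 0.0]
1 x [255, -18.4, -1.1, 2.9, 0.0, 0.0, 0.0]
1 x [255, -18.1, -1.1, 1.2, 0.0, 0.0, 0.0]
1 x [255, -17.3, -1.1, -0.3, 0.0, 0.0, 0.0]
1 x [255, -17.3, -1.1, -2.1, 0.0, 0.0, 0.0]
1 x [255, -17.0, -1.1, -3.9, 0.0, 0.0, 0.0]
1 x [255, -16.5, -1.0, -5.7, 0.0, 0.0, 0.0]
1 x [255, -15.9, -1.0, -7.5, 0.0, 0.0, 0.0]
1 x [255, -15.1, -0.9, -9.1, 0.0, 0.0, 0.0]
1 x [255, -14.1, -0.9, -10.7, 0.0, 0.0, 0.0]
1 x [255, -13.0, -0.8, -12.2, 0.0, 0.0, 0.0]
1 x [255, -5.0, -0.3, -5.5, 0.0, 0.0, 0.0]
1 x [255, -4.8, -0.3, -5.7, 0.0, 0.0, 0.0]
```

>>> send_rows([
  [255,20,30,40,0,0,0],
  [255,40,20,0,0,0,0],
  [255,50,3,0,0,0,0],
  [255,50,3,0,0,0,0],
  [255,50,3,0,0,0,0],
  [255,45,3,0,0,0,0],
  [255,0,0,0,0,0,0],
])

```text
clock: 18.6
ee_pos: [0.67, -0.1252, 0.3003]
tcp_rot: [-0.0, -0.031, 1.0, 0.001]
contact_force: [-0.6, 0.8, -0.2]
finger_gap: -0.0002
grip_force: 0.0
```

```bash
python3 - <<'E'
from h import *
print(loc(cur()[0]));plan([T(105,0,204,0,180)])
E
```

```text
[0.1094032  0.00382952 0.3003208 ]
2 x [255, -2.1, -2.0, -48.2, -0.001, -0.0, 0.0]
```

>>> send_rows([
  [255,-2,-2,-48,0,0,0],
  [255,-2,-2,-38,0,0,0],
  [255,0,0,-10,0,0,0],
  [255,0,0,0,0,0,0],
])

```text
clock: 19.1
ee_pos: [0.6634, -0.1315, 0.2067]
tcp_rot: [-0.0, -0.03, 1.0, -0.001]
contact_force: [1.5, 0.4, 0.4]
finger_gap: -0.0003
grip_force: 0.0
```

>>> send_rows([
  [255,-21.5,-1,1,0,0,0],
  [255,-17.5,-1,6.5,0,0,0],
  [255,-18,-1,5,0,0,0],
  [255,-18.5,-1,3,0,0,0],
])

```text
clock: 19.6
ee_pos: [0.5898, -0.1353, 0.2247]
tcp_rot: [0.003, -0.03, 1.0, -0.001]
contact_force: [3.8, 0.6, -2.9]
finger_gap: -0.0
grip_force: 2.2
```

>>> send_rows([
  [255,-18,-1,1,0,0,0],
  [255,-17.5,-1,0,0,0,0],
  [255,-17.5,-1,-2,0,0,0],
  [255,-17,-1,-4,0,0,0],
])

```text
clock: 20.1
ee_pos: [0.5205, -0.1394, 0.2197]
tcp_rot: [0.004, -0.03, 1.0, -0.002]
contact_force: [4.7, 0.1, -1.8]
finger_gap: 0.0001
grip_force: 2.0
```

```bash
python3 - <<'E'
from h import *
print(loc(cur()[0]),manip.get_obs()["contact_force"]);plan([shut(t) for t in (64,58,52,46,40,37)])
E
```

```text
[-0.04067895 -0.00108879  0.21970001] [ 4.69590345  0.07208454 -1.84490142]
1 x [255, -16.4, 0.1, -11.5, 0.003, 0.008, 0.002]
1 x [255, -15.9, -1.0, -7.5, 0.0, 0.0, 0.0]
1 x [255, -15.1, -0.9, -9.1, 0.0, 0.0, 0.0]
1 x [255, -14.1, -0.9, -10.7, 0.0, 0.0, 0.0]
1 x [255, -13.0, -0.8, -12.2, 0.0, 0.0, 0.0]
1 x [255, -6.0, -0.4, -6.6, 0.0, 0.0, 0.0]
```

>>> send_rows([
  [255,-16,-0.5,-9,0,0,0],
  [255,-15.5,-1,-9,0,0,0],
  [255,-15,-1,-9.5,0,0,0],
  [255,-14,-1,-10.5,0,0,0],
])

```text
clock: 20.6
ee_pos: [0.4602, -0.1429, 0.1816]
tcp_rot: [0.004, -0.03, 1.0, -0.002]
contact_force: [4.5, 0.6, 1.8]
finger_gap: -0.0004
grip_force: 1.7
```

```bash
python3 - <<'E'
from h import *
print(loc(cur()[0]),manip.get_obs()["contact_force"]);plan([shut(t) for t in (42,38,34)])
E
```

```text
[-0.10099889 -0.00082859  0.1815817 ] [4.48062675 0.62353421 1.8078096 ]
1 x [255, -10.1, 0.2, -8.6, 0.004, 0.007, 0.002]
1 x [255, -8.2, -0.5, -8.6, 0.0, 0.0, 0.0]
1 x [255, -7.6, -0.5, -9.1, 0.0, 0.0, 0.0]
```

>>> send_rows([
  [255,-10,0,-8.5,0,0,0],
  [255,-8,-0.5,-9,0,0,0],
  [255,-3,0,-5,0,0,0],
  [255,0,0,0,0,0,0],
])

```text
clock: 21.1
ee_pos: [0.4427, -0.1438, 0.1602]
tcp_rot: [0.006, -0.03, 1.0, -0.002]
contact_force: [7.7, -0.5, 21.4]
finger_gap: -0.0
grip_force: 10.8
```

>>> send_rows([
  [255,-2,0,-4,0,0,0],
  [255,0,0,0,0,0,0],
])

```text
clock: 21.35
ee_pos: [0.4448, -0.1436, 0.1583]
tcp_rot: [0.01, -0.03, 0.999, -0.003]
contact_force: [11.4, -0.6, 32.5]
finger_gap: 0.0
grip_force: 16.3
```

Stop reached. Retreat and verify.

>>> send_rows([
  [255,4,0,20,0,0,0],
  [255,10,0,50,0,0,0],
  [255,0,0,50,0,0,0],
  [255,0,-62,20,0,0,0],
  [255,0,-62,0,0,0,0],
  [255,0,-62,0,0,0,0],
  [255,-20,-62,0,0,0,0],
  [255,-30,-62,0,0,0,0],
  [255,0,0,0,0,0,0],
])

```text
clock: 22.48
ee_pos: [0.3972, -0.4484, 0.2898]
tcp_rot: [-0.002, -0.024, 1.0, -0.001]
contact_force: [-0.5, 0.8, -0.4]
finger_gap: 0.0002
grip_force: 0.0
```

```bash
python3 - <<'E'
from h import *
ims=[]
for n in("top","side"):
    c=vision.camera(n);P,u,v=pts(c);L=RB.inv().apply(P-O);C=c["color"][v,u].astype(int)
    m=(C[:,0]>110)&(C[:,2]<70)&(C[:,0]>C[:,1]*1.7)&(abs(L[:,0])<.2)&(abs(L[:,1])<.07)&(L[:,2]>.11);o=L[m]
    r=np.hypot(o[:,0],o[:,2]-.055);k=r>.16
    print(n,m.sum(),np.percentile(np.degrees(np.arctan2(o[:,2]-.055,-o[:,0]))[k],[5,50,95]),o[k].mean(0))
    ims.append(cv2.resize(c["color"][:,:,::-1],(400,300)))
cv2.imwrite("pics/end.png",np.hstack(ims))
E
```

```text
top 1006 [38.18098743 39.58337664 40.3775853 ] [-0.1316527   0.00147171  0.16342366]
side 998 [37.93329695 39.16572851 40.13547636] [-0.13229274 -0.00074501  0.16250415]
```

View pics/end.png

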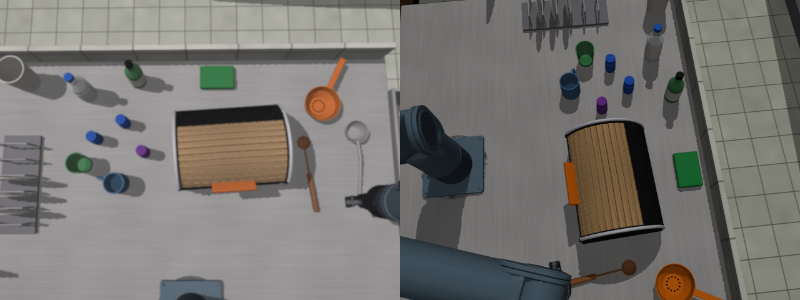

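The cover is shut: the rear face reads 39.4°, against 39.6° expected at the stop. The mug, glass jar and spoon have not moved. Handing in.

```bash
python3 -c "
from bench import manip
print(manip.job_done())"
```

```text
the job is handed in; nothing more can be done
None
```

I opened the bin, set the red-lidded jar upright in the empty right pocket, rolled the cover shut and handed the job in. The green-lidded jar was standing in its pocket when I last saw it, before closing; the final pictures show the mug, glass jar and spoon where they were.

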